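Turn the polishing drum until its valve stem points up

ROBOT

A 7-joint arm with a two-finger parallel gripper is mounted at the origin on the work surface. World frame = base frame: x ahead of the robot, y to its left, z up, the work surface at z = 0. Lengths are in mm, angles in rad, forces in N, time in s.
With the tool pointing down it reaches from about 400 to 875 mm from the base axis. Payload 4.4 kg.
Tool frame: the origin (TCP) lies at the very end of the fingers, on their centre line; the grasp point (between the pads) lies 19 mm behind it; y points along the fingers, z is the direction in which the jaws open and shut, and the axes are right-handed (so a half turn about y gives the same grasp; the last joint's range is limited). The gripper opens to 85 mm and grips with 20 to 120 N. Pads are 22 mm wide; open, the fingers measure 114 mm over their backs; the gripper's body (76 mm by 85 mm) begins 54 mm behind the grasp point. The pads swing forward as they close: fully open they stand 13 mm farther back than shut.
Start: joints at [-1.198, 0.628, 0.038, 1.517, -0.027, 0.996, -0.02], TCP at [276.134, 588.445, 231.313] pointing down, gripper open.
Joint ranges: [-3.06, 3.06], [-0.37, 2.12], [-1.25, 1.32], [0.18, 2.47], [-1.1, 4.24], [0.23, 1.98], [-2.94, 2.94]. Speed limits (rad/s): [2.57, 2.57, 3.14, 3.14, 3.14, 3.14, 3.14].

INTERFACE

Orientations are given as [roll, pitch, yaw] about the fixed x, y, z axes, in that order (R = Rz(yaw) Ry(pitch) Rx(roll)).
In Python, from cell import * gives the robot as it stands.
- The arm moves only by the tool apply_moves, never from a script. Its argument "targets" is a list of rows, each a list of 6 numbers: the shift along the tool's x, y, z in units of 40 mm (1.0 is 40 mm), then the turn, a rotation vector about the tool's x, y, z in units of 8 degrees (1.0 is 8 degrees). A call has 1 to 12 rows; each row shifts and turns the commanded pose from where the row before left it, along the tool's axes as they then stand; what a row does not reach is not made up. A row lasts 1/8 s, in which the tool goes at most 62.5 mm and 10.7 degrees, less where a joint would pass 70% of its speed; a pose out of reach is approached as far as the arm can. A call is refused whole if a number of a shift passes 1 or a number of a turn 1, either way. A call with a gripper value outside its range is refused whole. "jaw" is the gripper command: -1 is shut, 1 is fully open, values between are in proportion, set as the call begins (left out, the last holds). The fingers move at their own pace and stop on an object; the grip force is fixed at half the most. Time passes only in rows, so rows that do not move let the fingers close. It gives the time, the measured TCP pose, the force and the opening at its end, in the units of the state.
- read_state(): the state, without advancing time (a new reading comes with each control period).
- get_image(name): name is "scene" or "top"; returns the picture (400x640x3 uint8, red, green, blue); there is no depth.
- calibration(name): a dict with "fx", "fy", "cx", "cy" (pixels), "k1" (the pictures are not rectified: a ray, as slopes to the right and down, at radius r is drawn at 1 + k1 r^2 times it, then the intrinsics apply), "world_from_camera" (4x4, takes a point from camera to world coordinates). Camera axes: x right, y down, z forward; pixel columns grow to the right and rows downward; lengths in mm; the calibration is good to about 2 mm. A picture is of the moment at which its call begins. calibration takes no time and is no camera call.
- finish_job(): hands the job in, once; it reports no verdict.
The state is a dict: "clock": time; "qpos": joint angles; "qd": joint speeds; "tau": joint torques, N m; "eef_pos": TCP position; "tool_rot": TCP orientation; "force": force on the tool from outside, world axes, zero at the start; "torque": the same for the moment, N m; "width": finger opening in mm.
Only numpy, scipy, OpenCV 4.12 (cv2) and the standard library are available. Lean on these libraries where they do the work, as an engineer would, in place of code of your own. Each camera call takes 0.05 s, during which the arm holds its last target. There are 200 camera calls.

TASK

The air-filled polishing drum is about to be pumped up: turn it until its valve stem points straight up, by pushing with the fingertips on the bare spokes of its hand wheel, one after another as needed. Push only on the spokes: do not grip them, do not touch the valve stem, the hub or the drum itself, and leave the things standing around the machine where they are. Finish with the wheel at rest.

Things in the scene. Friction and masses are not known exactly. Their poses are not given: they have to be found in the camera images.
- polisher: bench polishing machine, fixed. Origin on the table below the hand wheel's centre; z up; x horizontal along the spindle, out of its front, roughly away from the robot. In mm: base plate x -200..50, y +-140, 12 high; front lip at x 47, 33 high; cheeks at y +-137, x -125..-35, 132 high; back plate x -127, 212 high; behind it the bearing, x -200..-130, 223 high. Spindle 175 above the table
- wheel: hand wheel without rim on the spindle's front end, turning with drum and stem. Origin on the spindle axis in the spokes' plane, 175 mm above the table. x: spindle axis (as the machine's x); z: where the stem points. Five round steel spokes 14 mm thick reach 130 mm from the axis, at 36, 108, 180, 252, 324 degrees from the stem. Hub radius 25 mm, x -45..27 mm
- stem_end (a point): outer end of the valve stem's cap, 70 mm from the axis. Brass stem 9 mm thick, black cap 13 mm thick, in the spokes' plane midway between two spokes, half as long as a spoke; not to be touched. Axes as wheel. Starts 100 to 180 degrees from up, either side. The wheel turns endlessly both ways, is stiff (0.16 N m, about 2 N at the spokes), does not coast and stays where left
- drum_front (a point): centre of the front face of the air-filled drum, on the spindle axis 50 mm behind the spokes' plane. Drum of radius 100 mm with grey felt round it, 65 mm wide, behind this point (towards -x of the wheel); axes as wheel. Not to be touched
- jar: jar, 70 mm across, 90 mm high, origin at the centre of its underside; stands beside the machine, leave alone
- can: can, 66 mm across, 100 mm high, origin at the centre of its underside; stands beside the machine, leave alone
- stone: block of rough stone 60 x 45 x 30 mm in front of the machine, origin at the centre of its underside; leave alone
- pump: hand air pump lying in front of the machine, 185 mm long along its x, 50 mm wide, 32 mm high, origin under its middle; leave alone

How it is judged:
By the outcome, as a careful person would: the job done as asked, in the order asked, and still so for the second after the job is handed in, with the robot touching nothing.
It also fails if it takes over 67 s, if anything falls off the work surface, if the arm or the gripper's body presses on something with over 40 N, if the wrist force passes 120 N, or if a joint passes its speed limit or range.

## Working session

There is one attempt and no reset: what is moved stays moved. The work goes in short steps, Python scripts to look and compute and a tool call to move; the robot and the scene stay as the last step left them, time stands still between calls to the robot, and variables do not carry over. Pictures are saved under pics/ and viewed, about 8 in all and at most 12, crops included, and the job is handed in when it is done.

Besides the shell and the picture viewer there is one more tool, called as name(argument=value, ...) on one line, values as JSON. apply_moves: Moves the arm, as the interface text tells. Its arguments: {"type":"object","properties":{"targets":{"type":"array"},"jaw":{"type":"number"}},"required":["targets"]}

```bash
ls; mkdir -p pics
python3 - <<'E'
from cell import *
import cv2
for n in("scene","top"):
    cv2.imwrite(f"pics/{n}0.png",get_image(n)[:,:,::-1]); print(calibration(n))
print(read_state())
E
```

```text
pics
{'fx': 515.54668423444, 'fy': 515.54668423444, 'cx': 314.0923469242159, 'cy': 203.76855963698085, 'k1': -0.022126488507270097, 'world_from_camera': array([[-2.06016452e-01,  7.98872468e-01, -5.65119458e-01,
         1.28223127e+03],
       [ 9.78516966e-01,  1.72821627e-01, -1.12415443e-01,
         1.58129972e+02],
       [ 7.85926195e-03, -5.76138408e-01, -8.17314362e-01,
         1.13435816e+03],
       [ 0.00000000e+00,  0.00000000e+00,  0.00000000e+00,
         1.00000000e+00]])}
{'fx': 427.39690605147666, 'fy': 427.39690605147666, 'cx': 320.743918513235, 'cy': 198.99831216572719, 'k1': -0.06233268750224746, 'world_from_camera': array([[ 1.04946914e-01, -9.72206457e-01,  2.09286287e-01,
         3.53929490e+02],
       [-9.94471870e-01, -1.01867724e-01,  2.54689165e-02,
         1.13716810e+01],
       [-3.44152741e-03, -2.10802209e-01, -9.77522677e-01,
         1.26041117e+03],
       [ 0.00000000e+00,  0.00000000e+00,  0.00000000e+00,
         1.00000000e+00]])}
{'clock': 0.1, 'qpos': array([-1.19780641,  0.629279  ,  0.03843652,  1.5182702 , -0.02698139,
        0.99629755, -0.02000133]), 'qd': array([-2.11556367e-03, -1.58349206e-03, -1.62279864e-03, -2.40030587e-03,
       -1.03803449e-03,  1.25652230e-03,  3.32187519e-05]), 'tau': array([ 3.19506165e-03, -5.64527893e+01,  1.23075932e+00, -1.93974352e+01,
        1.13489651e-02,  5.38164546e-03, -1.52322724e-05]), 'eef_pos': array([275.88253845, 587.92572317, 230.46375841]), 'tool_rot': array([-1.57253238e+00, -2.97392560e-05, -4.38774480e-01]), 'force': array([-0.09632398,  0.16234295, -0.30584852]), 'torque': array([-0.05899898, -0.04882282, -0.00783836]), 'width': 85.55970369364064}
```

View pics/scene0.png

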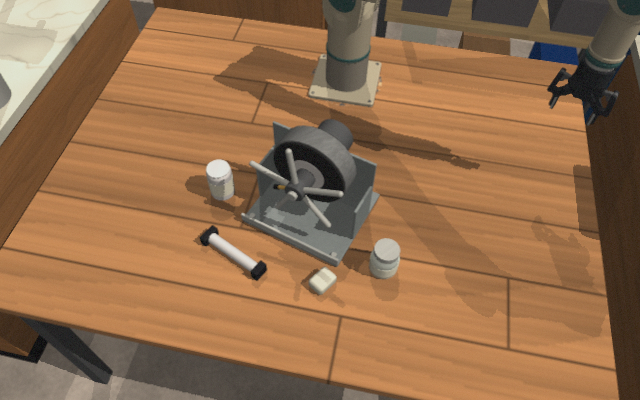

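View pics/top0.png

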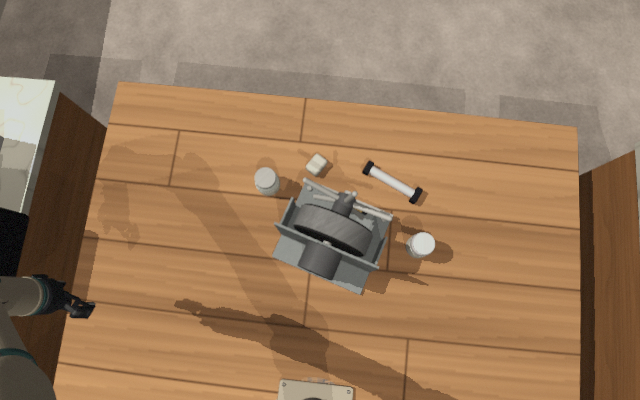

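The scene picture shows the wheel's hub near (297,188), with spokes ending near (290,152), (252,164), (340,193) and (327,222). The jar and can are at (220,180) and (385,258), the stone at (322,280) and the pump at (233,253). I'll zoom in on both views.

Run:
```python
import cv2
a=cv2.imread("pics/scene0.png")[115:265,230:400]; cv2.imwrite("pics/a.png",cv2.resize(a,None,fx=4,fy=4,interpolation=2))
a=cv2.imread("pics/top0.png")[145:300,245:445]; cv2.imwrite("pics/b.png",cv2.resize(a,None,fx=3.8,fy=3.8,interpolation=2))
```

```text
(no output)
```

View pics/a.png

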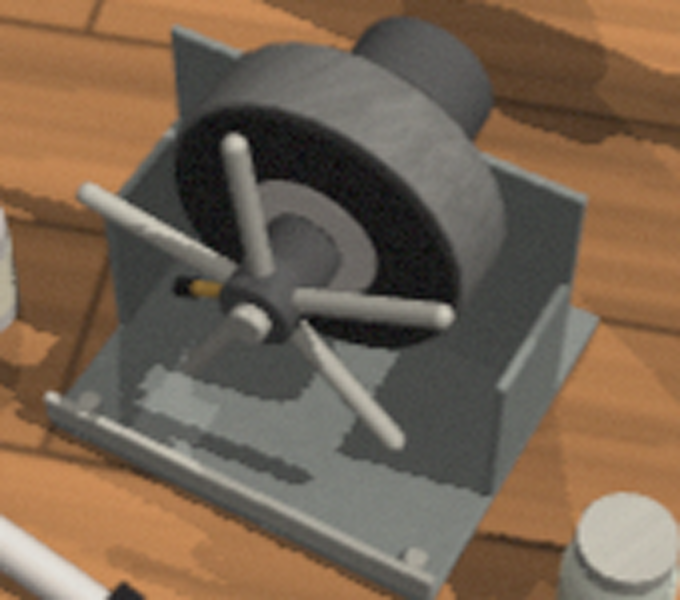

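View pics/b.png

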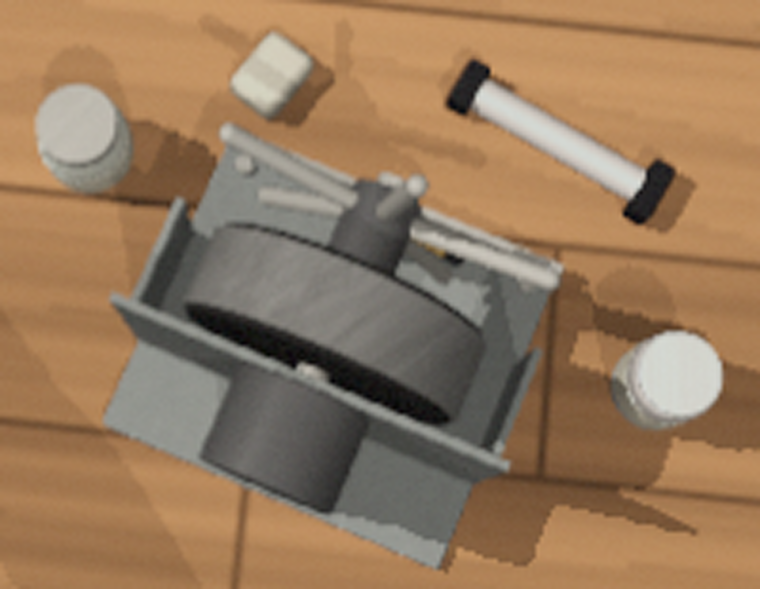

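The crops show four spoke tips, with the stem and its black cap pointing to the left (-y) between the left-up spoke and the left-down one. Next I fit x, y, yaw and stem angle to these points.

```bash
cat > h.py <<'E'
from cell import *
import numpy as np, cv2
from scipy.optimize import least_squares
C={n:calibration(n) for n in("scene","top")}
def proj(n,P):
    c=C[n]; T=np.linalg.inv(c["world_from_camera"]); p=np.atleast_2d(P)@T[:3,:3].T+T[:3,3]
    s=p[:,:2]/p[:,2:]; s=s*(1+c["k1"]*(s**2).sum(1,keepdims=True))
    return s*[c["fx"],c["fy"]]+[c["cx"],c["cy"]]
def m2w(x,y,yaw,P):
    c,s=np.cos(yaw),np.sin(yaw); return np.atleast_2d(P)@np.array([[c,s,0],[-s,c,0],[0,0,1]])+[x,y,0]
def rad(r,deg,x=0): # deg from up about machine x (positive -> -y)
    a=np.radians(deg); return [x,-r*np.sin(a),175+r*np.cos(a)]
def ray(n,uv,z):
    c=C[n]; d=(np.array(uv)-[c["cx"],c["cy"]])/[c["fx"],c["fy"]]; s=d.copy()
    for _ in range(9): s=d/(1+c["k1"]*(s@s))
    T=c["world_from_camera"]; v=T[:3,:3]@[*s,1]; o=T[:3,3]; return o+v*(z-o[2])/v[2]
E
python3 - <<'E'
from h import *
S=lambda u,v:(230+u/4,115+v/4)
T=lambda u,v:(245+u/3.8,145+v/3.8)
def pts(phi):
    return [("scene",S(235,145),rad(128,phi-108)),("scene",S(88,192),rad(128,phi-36)),("scene",S(443,316),rad(128,phi+180)),("scene",S(397,440),rad(128,phi+108)),("scene",S(182,286),rad(68,phi)),
 ("scene",S(175,28),[-127,-140,212]),("scene",S(583,198),[-127,140,212]),("scene",S(500,388),[-35,137,132]),
 ("top",T(228,132),rad(128,phi+180)),("top",T(417,183),rad(128,phi-108)),("top",T(556,275),rad(128,phi-36)),
 ("top",T(105,425),[-200,140,12]),("top",T(440,568),[-200,-140,12]),("top",T(115,298),[-127,140,212]),("top",T(507,467),[-127,-140,212])]
def f(p): return np.array([proj(n,m2w(*p[:3],P))[0]-uv for n,uv,P in pts(np.degrees(p[3]))])
for g in(100,140,170):
    r=least_squares(lambda p:f(p).ravel(),[600,0,0,np.radians(g)],loss="soft_l1"); print(r.x,np.degrees(r.x[2:]),r.cost)
    if g==100:print(f(r.x).round(1))
for nm,uv,z in(("obj+y",T(78,120),95),("obj-y",T(675,370),95),("stone",T(272,75),30),("pump1",T(468,88),20),("pump2",T(650,190),20)):print(nm,ray("top",uv,z))
E
```

```text
[ 5.86300656e+02 -2.23943272e+01 -2.92135878e-01  2.02681428e+00] [-16.73815285 116.12790404] 8.118255033209472
[[-0.8 -1.2]
 [-2.1 -0.4]
 [ 1.2 -0.1]
 [-0.   1. ]
 [-0.8  0.1]
 [-1.3 -0.2]
 [ 0.1 -0.1]
 [-0.2  0.1]
 [-2.1 -0.4]
 [-0.1 -0. ]
 [-0.1  1.2]
 [-1.4 -0.1]
 [-0.2  0.3]
 [-1.5 -0.2]
 [ 0.5 -0.7]]
[ 5.86300656e+02 -2.23943272e+01 -2.92135873e-01  2.02681423e+00] [-16.73815257 116.12790145] 8.118255033216249
[ 5.86300656e+02 -2.23943267e+01 -2.92135877e-01  2.02681432e+00] [-16.7381528  116.12790667] 8.118255033219558
obj+y [651.63928237 203.7430869   95.        ]
obj-y [ 511.68097086 -248.54783654   95.        ]
stone [720.56133902  66.87730875  30.        ]
pump1 [729.10454501 -88.63744155  20.        ]
pump2 [ 661.24678519 -237.69232636   20.        ]
```

The fit is good, with residuals of about 1 px. The stem is at 116° on the -y side. Spoke A is at 8° from up and B at 80°.

1. Shut the jaws, keep the tool pointing down, and sweep A from 8° to about -40° along the machine's +y.
2. Sweep B from about 32° to -36°, keeping the fingertips above the stem.

First I raise the tool, align it with the machine and travel over.

apply_moves(targets=[[0, -1, 0, 0, -0.52, 0], [0, -1, 0, 0, -0.52, 0], [0, -1, 0, 0, 0, 0], [0, -1, 0, 0, 0, 0], [0, -0.25, 0, 0, 0, 0], [0, 0, 0, 0, 0, 0]], jaw=-1)

```text
clock: 0.85
eef_pos: [276.1, 588.3, 400.9]
tool_rot: [-1.571, 0.0, -0.294]
force: [0.1, -0.1, -0.7]
width: 0.2
```

apply_moves(targets=[[0.8, 0, -0.94, 0, 0, 0], [0.8, 0, -0.94, 0, 0, 0], [0.8, 0, -0.94, 0, 0, 0], [0.8, 0, -0.94, 0, 0, 0], [0.8, 0, -0.94, 0, 0, 0], [0.8, 0, -0.94, 0, 0, 0], [0.8, 0, -0.94, 0, 0, 0], [0.8, 0, -0.94, 0, 0, 0], [0.8, 0, -0.94, 0, 0, 0], [0.8, 0, -0.94, 0, 0, 0], [0.8, 0, -0.94, 0, 0, 0], [0, 0, 0, 0, 0, 0]])

```text
clock: 2.35
eef_pos: [493.6, 85.9, 399.4]
tool_rot: [-1.575, 0.002, -0.302]
force: [0.2, 0.0, -0.5]
width: -0.2
```

apply_moves(targets=[[0.78, 0, -0.92, 0, 0, 0], [0.78, 0, -0.92, 0, 0, 0], [0.78, 0, -0.92, 0, 0, 0], [0.78, 0, -0.92, 0, 0, 0], [0, 0, 0, 0, 0, 0], [0, 0, 0, 0, 0, 0], [0, 0, 0, 0, 0, 0]])

```text
clock: 3.22
eef_pos: [569.9, -84.2, 400.8]
tool_rot: [-1.57, 0.001, -0.291]
force: [0.1, -0.3, -0.7]
width: 0.1
```

```bash
cat > look.py <<'E'
from h import *
import sys
P=(586.3,-22.4,-.2921)
s=read_state(); d=s["eef_pos"]-[P[0],P[1],175]; c,k=np.cos(P[2]),np.sin(P[2])
print("tcp machine",(c*d[0]+k*d[1]).round(1),(-k*d[0]+c*d[1]).round(1),d[2].round(1),s["tool_rot"].round(3),s["force"].round(1))
if len(sys.argv)>1:
    a=get_image("scene")[95:265,220:420,::-1]; cv2.imwrite(f"pics/{sys.argv[1]}.png",cv2.resize(a,None,fx=3.5,fy=3.5,interpolation=2))
E
python3 look.py
```

```text
tcp machine 2.1 -63.9 225.8 [-1.57e+00  1.00e-03 -2.91e-01] [ 0.1 -0.3 -0.7]
```

apply_moves(targets=[[0.15, 0.65, -0.15, 0, 0, 0], [0, 1, 0, 0, 0, 0], [0, 1, 0, 0, 0, 0], [0, 0.6, 0, 0, 0, 0], [0, 0.4, 0, 0, 0, 0], [0, 0, 0, 0, 0, 0], [0, 0, 0, 0, 0, 0]])

```text
clock: 4.1
eef_pos: [575.0, -93.7, 256.4]
tool_rot: [-1.57, -0.002, -0.293]
force: [0.1, -0.6, 1.0]
width: 0.4
```

```bash
python3 look.py c
```

```text
tcp machine 9.7 -71.6 81.4 [-1.57  -0.002 -0.293] [ 0.1 -0.6  1. ]
```

View pics/c.png

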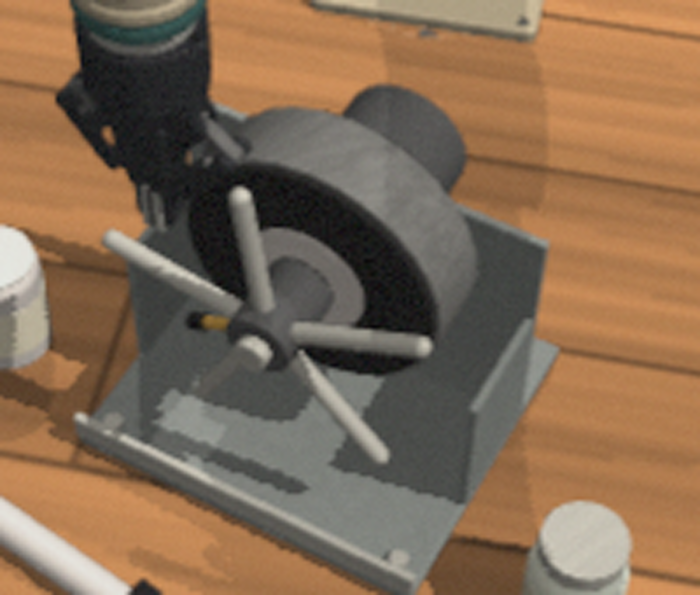

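Run:
```python
from h import *
P=(586.3,-22.4,-.2921)
f=lambda Q:((proj("scene",Q)-[220,95])*3.5).round()
t=read_state()["eef_pos"]; print(f(t),f(t+[0,0,73]))
print(f(m2w(*P,[[-50,-60,255],[0,-18,302],[9,-40,256],[9,-100,256],[9,-110,330],[9,-30,330]])))
```

```text
[[160. 219.]] [[151. 140.]]
[[223. 166.]
 [238. 192.]
 [203. 237.]
 [123. 202.]
 [ 98. 116.]
 [211. 164.]]
```

The fingertip shows at (155,215) in the crop, and the TCP projects to (160,219), so camera and arm agree. Now the first sweep on spoke A.

apply_moves(targets=[[0, 0, 0.3, 0, 0, 0], [0, 0, 0.3, 0, 0, 0], [0, 0, 0.3, 0, 0, 0], [0, 0, 0.3, 0, 0, 0], [0, 0, 0.3, 0, 0, 0], [0, 0, 0.3, 0, 0, 0], [0, 0, 0.3, 0, 0, 0], [0, 0, 0.3, 0, 0, 0], [0, 0, 0.2, 0, 0, 0], [0, 0, 0.2, 0, 0, 0], [0, 0, 0, 0, 0, 0], [0, 0, 0, 0, 0, 0]])

```text
clock: 5.65
eef_pos: [606.8, 13.7, 255.4]
tool_rot: [-1.57, -0.0, -0.294]
force: [0.8, -0.3, -0.1]
width: 0.1
```

```bash
python3 look.py d
```

```text
tcp machine 9.2 40.5 80.4 [-1.57  -0.    -0.294] [ 0.8 -0.3 -0.1]
```

View pics/d.png

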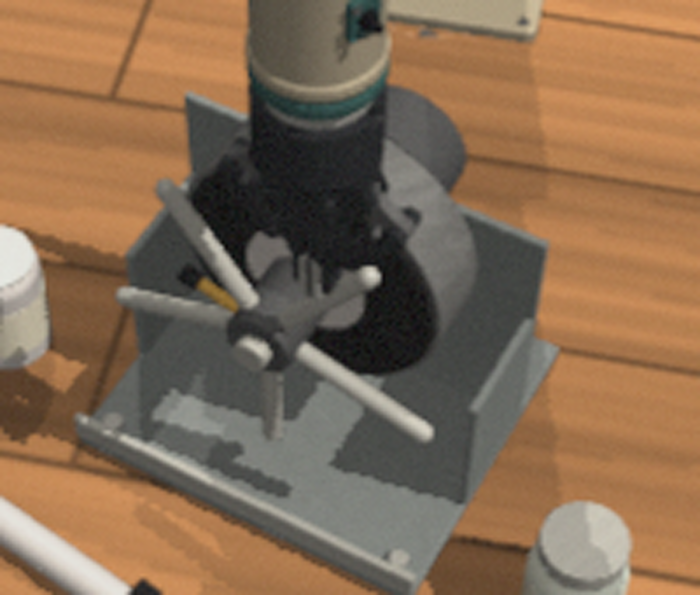

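The wheel turned: A's tip is at (370,277), B at (165,187), E at (122,295), C at (427,433) and the cap at (188,275). Next I fit the angle.

```bash
cat > fit.py <<'E'
from h import *
P=(586.3,-22.4,-.2921)
def fit(obs,g):
    f=lambda p:np.array([proj("scene",m2w(*P,rad(r,p[0]+o)))[0]-(np.array(uv)/3.5+[220,95]) for o,r,uv in obs]).ravel()
    r=least_squares(f,[g],x_scale=10,loss="soft_l1"); print(r.x,f(r.x).round(1))
E
python3 - <<'E'
from fit import *
fit([(-108,128,(370,277)),(-36,128,(165,187)),(36,128,(122,295)),(180,128,(427,433)),(0,68,(188,275))],75)
fit([(-108,128,(241,192)),(-36,128,(106,237)),(180,128,(424,346)),(108,128,(380,458)),(0,68,(192,320))],116)
E
```

```text
[71.92946573] [ 0.7 -0.7 -1.2 -1.  -1.2  0.   0.4  0.8 -1.5 -0.9]
[115.77462356] [-0.6  0.3 -0.4 -0.3  0.9  0.3  0.5  0.1 -0.2  0. ]
```

Stem at 72°, A at -36°, B at 36°. From the contact geometry the finger's half thickness is about 9 mm, so with the tip at z = +88 B reaches -36° when y is about 46. Now I back off, lift, and move across to B's far side.

apply_moves(targets=[[0, 0, -0.2, 0, 0, 0], [0, -0.7, 0, 0, 0, 0], [0, -0.7, 0, 0, 0, 0], [0, -0.7, 0, 0, 0, 0], [0, 0, -0.9, 0, 0, 0], [0, 0, -0.9, 0, 0, 0], [0, 0, -0.9, 0, 0, 0], [0, 0, -0.9, 0, 0, 0], [0, 0, 0, 0, 0, 0], [0, 0, 0, 0, 0, 0]])

```text
clock: 6.95
eef_pos: [562.6, -131.9, 339.3]
tool_rot: [-1.57, 0.0, -0.294]
force: [-0.3, 0.7, 0.4]
width: 0.0
```

```bash
python3 look.py
```

```text
tcp machine 8.9 -111.7 164.3 [-1.57   0.    -0.294] [-0.3  0.7  0.4]
```

apply_moves(targets=[[0, 0.7, 0, 0, 0, 0], [0, 0.7, 0, 0, 0, 0], [0, 0.5, 0, 0, 0, 0], [0, 0, 0, 0, 0, 0]])

```text
clock: 7.45
eef_pos: [562.0, -130.3, 261.8]
tool_rot: [-1.57, 0.004, -0.291]
force: [-0.7, 0.7, 0.2]
width: 0.2
```

apply_moves(targets=[[0, 0, 0.35, 0, 0, 0], [0, 0, 0.35, 0, 0, 0], [0, 0, 0.35, 0, 0, 0], [0, 0, 0.35, 0, 0, 0], [0, 0, 0.35, 0, 0, 0], [0, 0, 0.35, 0, 0, 0], [0, 0, 0.35, 0, 0, 0], [0, 0, 0.35, 0, 0, 0], [0, 0, 0.35, 0, 0, 0], [0, 0, 0.35, 0, 0, 0], [0, 0, 0, 0, 0, 0], [0, 0, 0, 0, 0, 0]])

```text
clock: 8.95
eef_pos: [603.1, 2.1, 263.1]
tool_rot: [-1.571, 0.0, -0.293]
force: [-0.3, -0.2, -0.2]
width: 0.1
```

```bash
python3 look.py e
```

```text
tcp machine 9.0 28.3 88.1 [-1.571  0.    -0.293] [-0.3 -0.2 -0.2]
```

View pics/e.png

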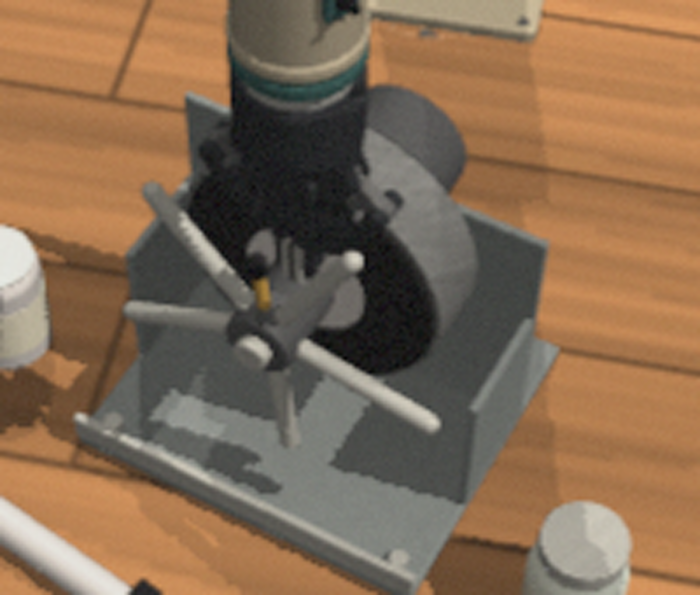

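B's tip is now at (353,262), E at (150,190), D at (135,310), A at (432,425) and the cap at (260,268).

Run:
```python
from fit import *
fit([(-36,128,(353,262)),(36,128,(150,190)),(108,128,(135,310)),(-108,128,(432,425)),(0,68,(260,268))],10)
```

```text
[6.10650844] [ 0.8 -0.7 -0.8 -1.  -2.7 -0.3  0.6  0.5 -1.2 -2.2]
```

About 6° to go, roughly 13 mm of push. I push 10 mm, then clear the view and measure.

apply_moves(targets=[[0, 0, 0.13, 0, 0, 0], [0, 0, 0.12, 0, 0, 0], [0, 0, 0, 0, 0, 0], [0, 0, 0, 0, 0, 0]])

```text
clock: 9.5
eef_pos: [606.2, 11.8, 263.3]
tool_rot: [-1.57, -0.0, -0.293]
force: [0.6, 0.9, 0.3]
width: -0.3
```

apply_moves(targets=[[0, 0, -0.15, 0, 0, 0], [0, -1, 0, 0, 0, 0], [0, -1, 0, 0, 0, 0], [0, -1, 0, 0, 0, 0], [0, -1, 0, 0, 0, 0], [0, 0, 0, 0, 0, 0]])

```text
clock: 10.25
eef_pos: [605.7, 4.9, 426.9]
tool_rot: [-1.569, -0.007, -0.294]
force: [0.6, -0.7, -0.3]
width: -0.5
```

```bash
python3 look.py f
python3 - <<'E'
import cv2
from h import *
t=get_image("top")[150:280,270:420,::-1]; cv2.imwrite("pics/t.png",cv2.resize(t,None,fx=5,fy=5,interpolation=2))
a=get_image("scene")[120:240,235:355,::-1]; cv2.imwrite("pics/f.png",cv2.resize(a,None,fx=5,fy=5,interpolation=2))
E
```

```text
tcp machine 10.8 31.8 251.9 [-1.569 -0.007 -0.294] [ 0.6 -0.7 -0.3]
```

View pics/f.png

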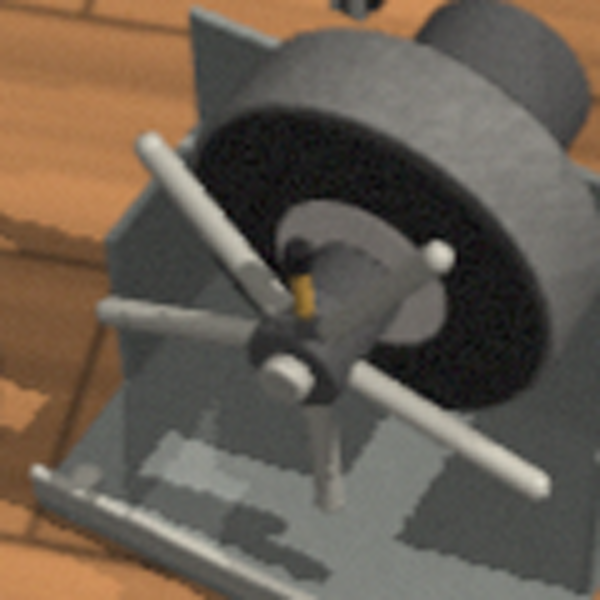

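Clear view (5x crop): tips at B (438,257), E (150,145), D (105,310), A (540,487) and C (330,507); cap at (298,250).

```bash
cat > fit2.py <<'E'
from fit import *
def fit2(obs,off,k):
    UV=np.array([o[2] for o in obs])/k+off
    f=lambda p:(np.vstack([proj("scene",m2w(*P,rad(r,p[0]+o,)))for o,r,_ in obs])+p[1:3]-UV).ravel()
    for lab,g in(("free",f),("fixed",lambda p:f([p[0],0,0]))):
        r=least_squares(g,[3,0,0],x_scale=[10,1,1],loss="soft_l1"); print(lab,r.x.round(2),g(r.x).round(1))
E
python3 - <<'E'
from fit2 import *
fit2([(-36,128,(438,257)),(36,128,(150,145)),(108,128,(105,310)),(-108,128,(540,487)),(180,128,(330,507)),(0,68,(298,250))],[235,120],5)
E
```

```text
free [4.03 0.39 0.41] [ 1.1 -0.4 -1.3 -0.6 -0.6  0.4  0.9  0.9  0.  -0.3 -0.2  0.2]
fixed [4.09 0.   0.  ] [ 0.7 -0.8 -1.7 -1.  -0.9 -0.   0.6  0.4 -0.3 -0.7 -0.6 -0.2]
```

Run:
```python
from fit2 import *
for R in(120,124):fit2([(-36,R,(438,257)),(36,R,(150,145)),(108,R,(105,310)),(-108,R,(540,487)),(180,R,(330,507)),(0,65,(298,250))],[235,120],5)
```

```text
free [ 4.02  0.45 -0.15] [-0.7  0.3  0.9  1.5  2.   0.2 -2.  -1.5 -0.2 -2.7  0.   0.5]
fixed [3.93 0.   0.  ] [-1.   0.5  0.5  1.6  1.5  0.3 -2.4 -1.3 -0.7 -2.6 -0.4  0.7]
free [4.02 0.4  0.1 ] [ 0.2 -0.1 -0.2  0.4  0.7  0.3 -0.5 -0.3 -0.1 -1.5 -0.   0.8]
fixed [3.91 0.   0.  ] [-0.1 -0.1 -0.5  0.3  0.2  0.1 -1.  -0.4 -0.6 -1.7 -0.4  0.7]
```

The angle is consistently 4.0° at every assumed tip radius. I go back down and push to y of about 47.7.

apply_moves(targets=[[0, 1, 0, 0, 0, 0], [0, 1, 0, 0, 0, 0], [0, 1, 0, 0, 0, 0], [0, 0.7, 0, 0, 0, 0], [0, 0.4, 0, 0, 0, 0], [0, 0, 0, 0, 0, 0], [0, 0, 0, 0, 0, 0]])

```text
clock: 11.28
eef_pos: [605.1, 5.6, 260.2]
tool_rot: [-1.57, -0.002, -0.294]
force: [-0.3, 0.2, -0.2]
width: -0.1
```

```bash
python3 look.py
```

```text
tcp machine 9.9 32.2 85.2 [-1.57  -0.002 -0.294] [-0.3  0.2 -0.2]
```

apply_moves(targets=[[0, -0.07, 0.1, 0, 0, 0], [0, 0, 0.1, 0, 0, 0], [0, 0, 0.1, 0, 0, 0], [0, 0, 0.08, 0, 0, 0], [0, 0, 0, 0, 0, 0], [0, 0, 0, 0, 0, 0], [0, 0, 0, 0, 0, 0]])

```text
clock: 12.15
eef_pos: [608.7, 20.6, 262.1]
tool_rot: [-1.57, 0.0, -0.293]
force: [-0.2, 0.4, -0.3]
width: -0.3
```

```bash
python3 look.py
```

```text
tcp machine 9.1 47.7 87.1 [-1.57   0.    -0.293] [-0.2  0.4 -0.3]
```

apply_moves(targets=[[0, 0, -0.15, 0, 0, 0], [0, -1, 0, 0, 0, 0], [0, -1, 0, 0, 0, 0], [0, -1, 0, 0, 0, 0], [0, -1, 0, 0, 0, 0], [0, 0, 0, 0, 0, 0], [0, 0, 0, 0, 0, 0]])

```text
clock: 13.02
eef_pos: [606.5, 14.3, 421.4]
tool_rot: [-1.571, 0.001, -0.294]
force: [0.4, 0.5, 0.5]
width: -0.2
```

Run:
```python
from h import *
a=get_image("scene")[120:240,235:355,::-1]; cv2.imwrite("pics/g.png",cv2.resize(a,None,fx=5,fy=5,interpolation=2))
```

```text
(no output)
```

View pics/g.png

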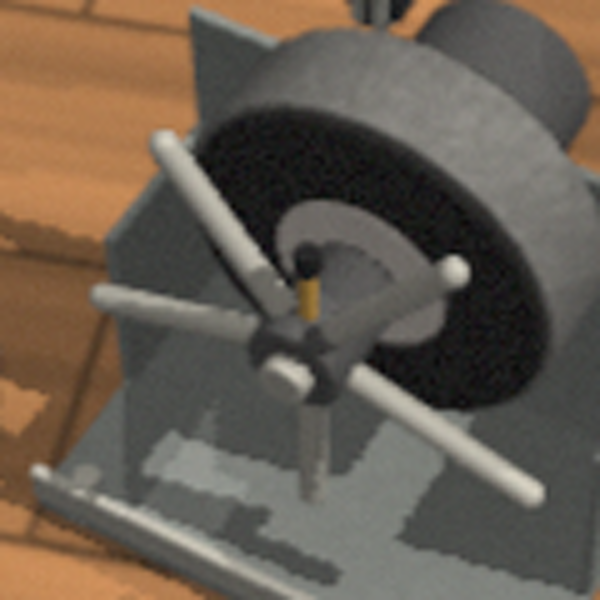

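Tips are at B (454,272), E (164,143), D (102,297), A (533,492) and C (315,497); the cap is at (307,258), above the hub.

Run:
```python
from fit2 import *
for R in(124,126):fit2([(-36,R,(454,272)),(36,R,(164,143)),(108,R,(102,297)),(-108,R,(533,492)),(180,R,(315,497)),(0,65,(307,258))],[235,120],5)
import cv2
# objects unmoved: difference of top pictures outside the arm
a=cv2.imread("pics/top0.png").astype(int); b=get_image("top")[:,:,::-1].astype(int)
for n,(u,v) in dict(jar=(265,178),can=(422,244),stone=(317,165),pump=(392,181)).items():
    print(n,abs(a-b)[v-14:v+14,u-14:u+14].mean().round(1))
```

```text
free [-0.12  0.55  0.14] [ 0.2 -0.2 -0.3  0.3  0.1  0.3 -0.1  0.3 -0.  -0.8  0.1 -0. ]
fixed [-0.23  0.    0.  ] [-0.3 -0.3 -0.8  0.2 -0.5  0.1 -0.7  0.2 -0.7 -1.  -0.4 -0.2]
free [-0.1   0.53  0.22] [ 0.7 -0.4 -0.8 -0.3 -0.6  0.3  0.6  0.9 -0.  -0.3  0.1  0. ]
fixed [-0.12  0.    0.  ] [ 0.2 -0.6 -1.3 -0.5 -1.1  0.   0.   0.7 -0.6 -0.6 -0.4 -0.2]
jar 13.8
can 7.2
stone 38.7
pump 5.7
```

The stem is at about -0.1°. The difference at the stone could be the arm or its shadow, so I check with a picture.

Run:
```python
from h import *
a=np.hstack([cv2.imread("pics/top0.png")[130:280,240:450],get_image("top")[130:280,240:450,::-1]]); cv2.imwrite("pics/t2.png",cv2.resize(a,None,fx=1.9,fy=1.9))
```

```text
(no output)
```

View pics/t2.png

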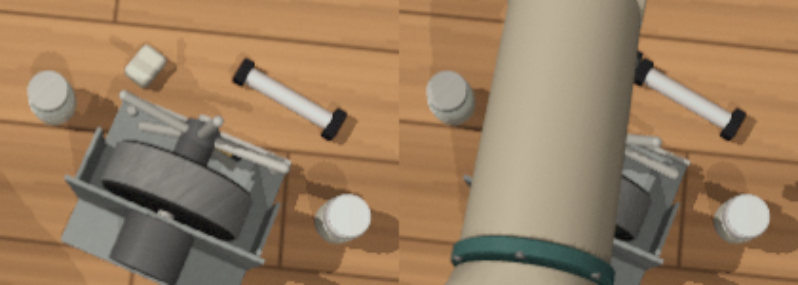

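The arm simply covers the stone from above. The jar, can and pump are where they were, and the fingers never went near the stone. The arm is clear and the wheel is at rest, so I hand in.

```bash
python3 -c "
from cell import *
print(finish_job())"
```

```text
the job is handed in; nothing more can be done
None
```

The valve stem now points straight up, to within about 0.25° by the camera fit. I turned the wheel 116° with the jaws shut, pushing sideways with the fingertips on two spokes in turn. The second spoke took two pushes, the last a 4° correction.

- **Angle:** the last fits gave -0.1 to -0.23° from up, with residuals of about 1 px or less.
- **At hand-in:** the fingers were raised about 110 mm clear of the wheel. The clock was at about 13 s, and the force readings between moves stayed around 1 N or less.
- **Objects around the machine:** the jar, can and pump look unmoved in the last top picture. The arm hid the stone there, so I did not see it again, but the fingers never went near it.
- **Parts not to be touched:** by the planned clearances the tool stayed off the stem, hub and drum. I only checked this in pictures taken between moves.

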